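# Set out the hall console for the morning

## Task

Set out the hall console so that everything is at hand by the door: stand the cream jar upright on the round cork coaster, setting it down gently, and in the tan leather tray lay the walnut card case flat in the middle with the blue chime remote lying flat, centred, on top of it. Also in the tray, flat on its floor, the red-headed key goes to the left of the card case and the yellow-headed key to its right, as seen from the robot's side (the robot's own left and right). Leave the brass bell, the green tealight glass and the chrome shoehorn where they are.

Things in the scene. Friction and masses are not known exactly. Their poses are not given: they have to be found in the camera images.
- jar_mid (a point): Cream ceramic jar, round, 62 mm diameter, 66 mm tall, with a cream flip-top lid that is shut and stays shut, small steel hinge and thumb tab (looks only, standing out up to 8 mm at the lid). Starts upright on the table. The point is on its axis half-way up, 33 mm above its underside; z up. About 0.3 kg.
- case_mid (a point): Walnut card case, a closed flat dark wood box 92 x 58 x 18 mm (its x, y, z) with a thin brass line round it, lying flat. The point is its centre, 9 mm above its underside. About 90 g.
- remote_mid (a point): Blue plastic door chime remote shaped like a lighter, 62 x 26 x 14 mm (its x, y, z) with a silver end at +x and a round white button, lying flat. The point is its centre, 7 mm above its underside.
- redkey_mid (a point): Steel key with a red plastic head, lying flat. The head is 36 x 26 x 9 mm (its x, y, z); the point is the head's centre, 4.5 mm above its underside. The steel blade, 8 mm wide and 4 mm thick, sticks out along +x to 46 mm from the point and hangs 2.5 mm clear of the surface. Grip it across the head (along its y).
- yellowkey_mid (a point): Steel key with a yellow plastic head, otherwise the same as the red-headed key: the point is the head's centre, 4.5 mm above the underside, blade along +x to 46 mm from the point.
- coaster: Round cork coaster, 100 mm diameter, 5 mm thick, fixed to the table. Origin at the centre of its underside (on the table).
- tray: Tan leather-covered tray with a darker rim, fixed to the table, 140 mm along its x by 230 mm along its y; flat floor 4 mm above the table; rim 5 mm wide whose top is 10 mm above the table. Origin at the centre of its underside; x points away from the robot and +y to the robot's left, turned by up to 15 degrees either way.
- bell: Small brass hand bell, 42 mm diameter at the foot, 48 mm tall, loose; to be left alone. Origin at the centre of its underside.
- tealight: Green glass tealight holder, 62 mm diameter at the rim, 40 mm tall, loose; to be left alone. Origin at the centre of its underside.
- shoehorn: Chrome shoehorn, about 186 mm long along its x, 42 mm wide, 9 mm tall, lying loose beyond the tray; to be left alone. Origin at the middle of its underside.
Not all that is in view belongs to the job. What is shaped like the part that bears redkey_mid but black or turquoise is not meant.

How it is judged:
By the outcome, as a careful person would: the job done as asked, in the order asked, and still so for the second after the job is handed in, with the robot touching nothing.
It also fails if it takes over 131 s, if anything falls off the work surface, if the arm or the gripper's body presses on something with over 40 N, if the wrist force passes 120 N, or if a joint passes its speed limit or range.

## Robot

A 6-joint arm with a two-finger parallel gripper is mounted at the origin on the work surface. World frame = base frame: x ahead of the robot, y to its left, z up, the work surface at z = 0. Lengths are in m, angles in rad, forces in N, time in s.
With the tool pointing down it reaches from about 0.375 to 0.925 m from the base axis. Payload 5.7 kg.
Tool frame: the origin (TCP) lies between the finger pads; the fingertips stand 8 mm ahead of it and the grasp point (between the pads) lies 11 mm behind it; z points along the fingers, y is the direction in which the jaws open and shut (so a half turn about z gives the same grasp; the last joint's range is limited). The gripper opens to 88 mm and grips with 3 to 60 N. Pads are 20 mm wide; open, the fingers measure 115 mm over their backs; the gripper's body (75 mm by 178 mm) begins 61 mm behind the grasp point.
Start: joints at [1.013, 0.359, 1.51, -0, 1.272, -0.115], TCP at [0.257, 0.542, 0.231] pointing down, gripper open.
Joint ranges: [-2.97, 2.97], [-1.01, 2.36], [0.21, 2.38], [-0.96, 4.11], [0.2, 2.71], [-2.98, 2.98]. Speed limits (rad/s): [2.39, 2.39, 3.14, 3.14, 3.14, 3.14].

## Interface

Orientations are given as [roll, pitch, yaw] about the fixed x, y, z axes, in that order (R = Rz(yaw) Ry(pitch) Rx(roll)).
In Python, from plant import monitor, vision, arm gives the robot as it stands.
- The arm moves only by the shell command python3 -m creep 'ROWS' [FORCE]. ROWS is JSON, a list of rows, each a list of 3 entries, a list of its own where there are three numbers: the opening in per cent of the stroke, from 0 (shut) to 100 (fully open), then the shift along the world's x, y, z in m, then the turn about the world's z in degrees. In form: [[fingers, [tx, ty, tz], spin], ...]. A call has 1 to 12 rows; each row is the pose to reach, as a shift and turn from the pose measured when the call began; what a row does not reach only later rows make up. A row lasts 1/10 s, in which the tool goes at most 50 mm and 8.59 degrees, less where a joint would pass 70% of its speed; a pose out of reach is approached as far as the arm can. A call with a gripper value outside its range is refused whole. The fingers move at their own pace and stop on an object; FORCE is the grip in N (left out, the last holds). Time passes only in rows, so rows that repeat a pose let the fingers close. It gives the time, the measured TCP pose, the force and the opening at its end, in the units of the state.
- monitor.observe(): the state, without advancing time (a new reading comes with each control period).
- vision.grab_frame(name): name is "side" or "top"; returns the picture (480x640x3 uint8, red, green, blue); there is no depth.
- vision.camera_info(name): a dict with "K" (3x3 intrinsics, pixels), "origin" and "orientation" of the camera in the world. Camera axes: x right, y up, looking along -z (the intrinsics and any distortion apply to the point x, -y, -z); pixel columns grow to the right and rows downward; lengths in m; the calibration is good to about 2 mm. A picture is of the moment at which its call begins. camera_info takes no time and is no camera call.
- arm.finish_job(): hands the job in, once; it reports no verdict.
The state is a dict: "t": time; "q": joint angles; "qvel": joint speeds; "joint_efforts": joint torques, N m; "ee_pos": TCP position; "tool_rot": TCP orientation; "force": force on the tool from outside, world axes, zero at the start; "wrist_torque": the same for the moment, N m; "finger_gap": finger opening in m.
Only numpy, scipy, OpenCV 4.12 (cv2) and the standard library are available. Lean on these libraries where they do the work, as an engineer would, in place of code of your own. Each camera call takes 0.05 s, during which the arm holds its last target.

## Working session

There is one attempt and no reset: what is moved stays moved. The work goes in short steps, Python scripts to look and compute and a shell command to move; the robot and the scene stay as the last step left them, time stands still between calls to the robot, and variables do not carry over. Pictures are saved under pics/ and viewed, and the job is handed in when it is done.

```bash
ls; mkdir -p pics; python3 - <<'E'
from plant import monitor, vision, arm
import cv2
print(monitor.observe())
for n in("side","top"):
    i=vision.camera_info(n);print(n,i)
    cv2.imwrite(f"pics/{n}0.png",vision.grab_frame(n)[:,:,::-1])
E
```

```text
pics
{'t': 0.0, 'q': array([ 1.01286694e+00,  3.59490236e-01,  1.51142894e+00,  7.51004752e-06,
        1.27251335e+00, -1.15106471e-01]), 'qvel': array([ 3.55908758e-04,  4.61911030e-05, -6.56140660e-04,  1.26660273e-03,
        3.62372030e-05,  1.63066991e-03]), 'joint_efforts': array([ 3.76992521e-04, -5.15373230e+01, -2.70727140e+01,  6.74782880e-02,
        3.52463324e-02, -5.34656488e-05]), 'ee_pos': array([0.25673956, 0.5415411 , 0.22981972]), 'tool_rot': array([-3.13976578e+00, -2.18440556e-04,  2.69876732e+00]), 'force': array([ 1.97836743, -0.45362538, -0.19069298]), 'wrist_torque': array([-0.00496062,  0.00354256, -0.01658565]), 'finger_gap': 0.08742540322758224}
side {'K': array([[562.00704845,   0.        , 317.99642886],
       [  0.        , 562.00704845, 245.33339294],
       [  0.        ,   0.        ,   1.        ]]), 'origin': array([0.44250508, 1.01893298, 0.6723166 ]), 'orientation': array([ 1.02013955, -0.01401448, -3.02600881])}
top {'K': array([[507.08250864,   0.        , 318.13047989],
       [  0.        , 507.08250864, 230.34530835],
       [  0.        ,   0.        ,   1.        ]]), 'origin': array([0.28401577, 0.04006114, 1.3780042 ]), 'orientation': array([ 0.20835637,  0.00197958, -1.63368483])}
```

View pics/top0.png

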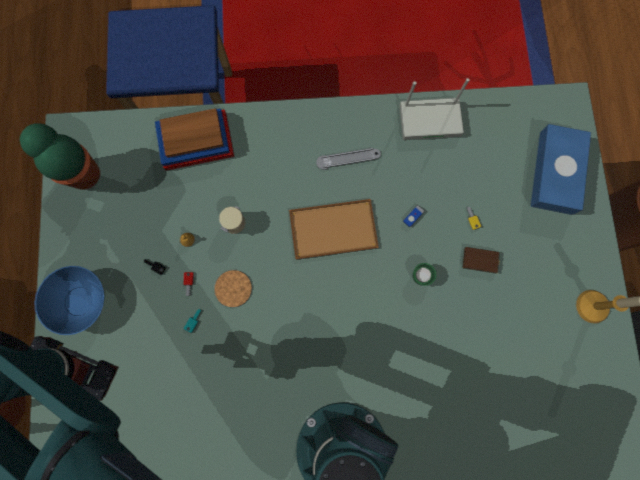

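View pics/side0.png

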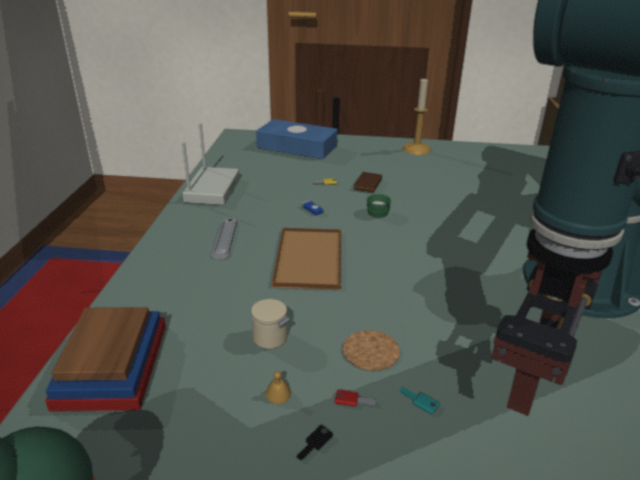

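The top view shows the jar (231,220), coaster (233,288), tray (335,230), red key (188,282), remote (414,216), yellow key (475,220), case (481,259), bell (187,239), tealight (425,274) and shoehorn (349,158). The side view shows the same things: jar (270,322), coaster (371,350), tray (309,257), red key (350,399), remote (313,208), yellow key (327,182) and case (368,182).

```bash
cat > h.py <<'E'
import numpy as np, cv2
from plant import vision, monitor
from scipy.spatial.transform import Rotation as Ro
def cam(n):
    i=vision.camera_info(n);return np.array(i["K"]),np.array(i["origin"]),Ro.from_euler('xyz',i["orientation"]).as_matrix()
CAM={n:cam(n) for n in("side","top")}
def ray(n,p):
    K,o,R=CAM[n];p=np.atleast_2d(np.asarray(p,float))
    d=np.c_[(p[:,0]-K[0,2])/K[0,0],-(p[:,1]-K[1,2])/K[1,1],-np.ones(len(p))]
    return o,d@R.T
def plane(n,p,z):
    o,d=ray(n,p);return o+d*((z-o[2])/d[:,2:3])
def proj(n,P):
    K,o,R=CAM[n];c=(np.atleast_2d(P)-o)@R
    return np.c_[K[0,0]*c[:,0]/-c[:,2]+K[0,2],K[1,1]*-c[:,1]/-c[:,2]+K[1,2]]
def tri(pt,ps):
    o1,d1=ray("top",pt);o2,d2=ray("side",ps);d1=d1[0]/np.linalg.norm(d1);d2=d2[0]/np.linalg.norm(d2)
    t=np.linalg.lstsq(np.c_[d1,-d2],o2-o1,rcond=None)[0]
    a=o1+t[0]*d1;b=o2+t[1]*d2;return (a+b)/2,np.linalg.norm(a-b)
def mask(img,roi,lo,hi):
    x0,y0,x1,y1=roi;hsv=cv2.cvtColor(img,cv2.COLOR_RGB2HSV)
    m=np.zeros(img.shape[:2],np.uint8);m[y0:y1,x0:x1]=cv2.inRange(hsv,np.array(lo),np.array(hi))[y0:y1,x0:x1]
    return m
def big(m):
    cs,_=cv2.findContours(m,cv2.RETR_EXTERNAL,cv2.CHAIN_APPROX_NONE)
    return max(cs,key=cv2.contourArea) if cs else None
def cen(m):
    c=big(m);f=np.zeros_like(m);cv2.drawContours(f,[c],-1,255,-1)
    ys,xs=np.nonzero(f);return np.array([xs.mean(),ys.mean()]),c
E
python3 - <<'E'
from h import *
t=cv2.imread("pics/top0.png");s=cv2.imread("pics/side0.png")
def crop(i,x0,y0,w,h,k): return cv2.resize(i[y0:y0+h,x0:x0+w],None,fx=k,fy=k,interpolation=cv2.INTER_NEAREST)
cv2.imwrite("pics/tc1.png",crop(t,130,190,140,150,4))
cv2.imwrite("pics/tc2.png",crop(t,385,190,130,110,6))
cv2.imwrite("pics/sc1.png",crop(s,240,290,210,120,3))
cv2.imwrite("pics/sc2.png",crop(s,290,165,120,60,6))
hs=cv2.cvtColor(t,cv2.COLOR_BGR2HSV);h2=cv2.cvtColor(s,cv2.COLOR_BGR2HSV)
for p in[(231,220),(233,288),(335,230),(188,278),(410,217),(477,224),(481,259),(300,290)]:print(p,hs[p[1],p[0]])
for p in[(270,312),(270,330),(371,350),(309,257),(346,398),(312,208),(331,182),(368,182),(278,393)]:print('s',p,h2[p[1],p[0]])
E
```

```text
(231, 220) [ 26  50 172]
(233, 288) [ 15 132 151]
(335, 230) [ 15 128 147]
(188, 278) [  0 218 123]
(410, 217) [ 45  13 159]
(477, 224) [ 25 178 143]
(481, 259) [ 10 111  71]
(300, 290) [ 76  41 117]
s (270, 312) [ 22  52 162]
s (270, 330) [ 23  51 139]
s (371, 350) [ 15 118 143]
s (309, 257) [ 16 121 133]
s (346, 398) [  1 190 110]
s (312, 208) [111 111 124]
s (331, 182) [ 26 166 158]
s (368, 182) [ 10 126  65]
s (278, 393) [ 19 140 142]
```

View pics/tc1.png

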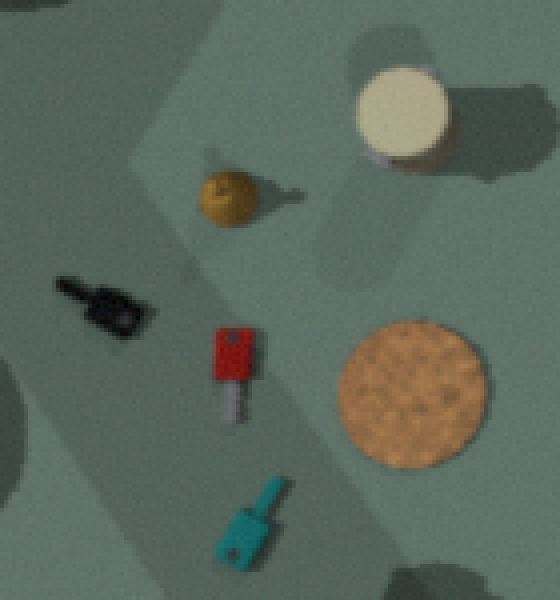

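View pics/tc2.png

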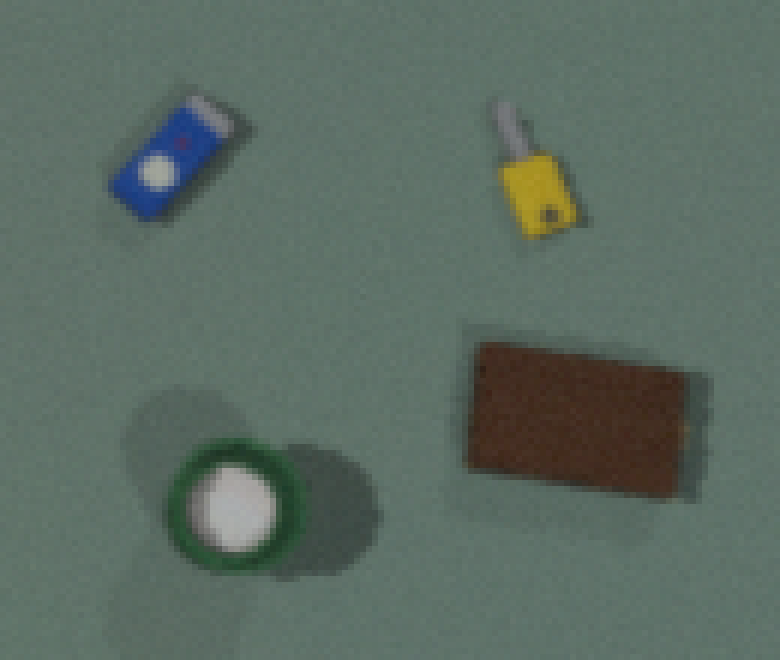

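View pics/sc1.png

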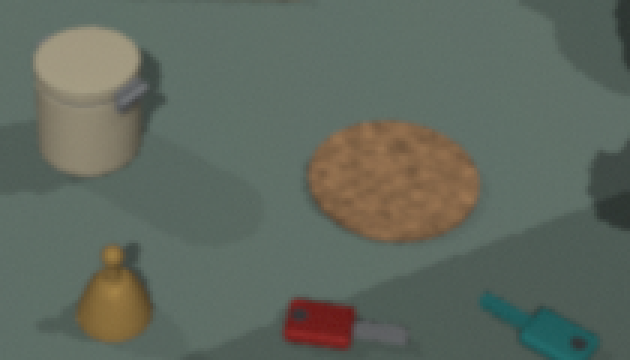

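View pics/sc2.png

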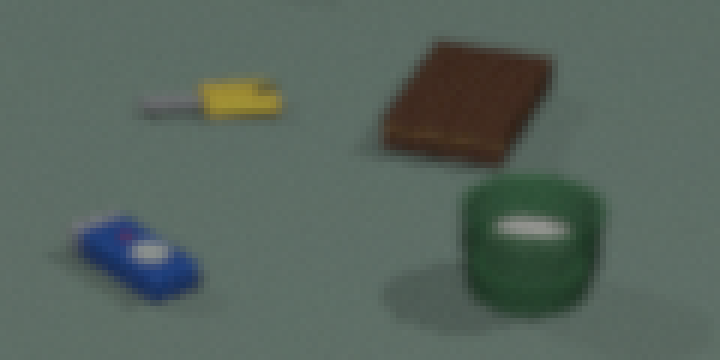

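The crops show the jar lid disc with its hinge and tab at crop pixels (427,70) and (375,157). The red key's blade points toward the robot, the yellow key's and the remote's silver ends point away, and the case's long side runs roughly along y.

```bash
cat > meas.py <<'E'
from h import *
RNG=dict(red=([0,150,50],[6,255,255]),yellow=([21,110,60],[32,255,255]),blue=([105,90,40],[125,255,255]),case=([3,70,25],[16,255,100]),jar=([18,28,90],[32,90,255]),cork=([9,80,90],[20,255,255]))
def show(nm,rng,rt,rs,top,side,zs):
    mt,ms=mask(top,rt,*RNG[rng]),mask(side,rs,*RNG[rng])
    ct,cc=cen(mt);cs,c2=cen(ms)
    P,e=tri(ct,cs)
    W=plane("top",cc[:,0,:],zs)[:,:2]
    r=cv2.minAreaRect((W*1000).astype(np.float32))
    b=cv2.boxPoints(r);e1=b[1]-b[0];e2=b[2]-b[1]
    L=e1 if np.linalg.norm(e1)>np.linalg.norm(e2) else e2
    print(nm,"tri",P.round(4),"err %.4f"%e,"rect c",np.round(r[0],1),"size",np.round(r[1],1),"long deg %.1f"%(np.degrees(np.arctan2(L[1],L[0]))), "px",ct.round(1),cs.round(1), "cen@z",plane("top",ct,zs)[0].round(4), "side@z",plane("side",cs,zs)[0].round(4))
    return ct,cs
E
python3 - <<'E'
from meas import *
t=cv2.imread("pics/top0.png")[:,:,::-1].copy();s=cv2.imread("pics/side0.png")[:,:,::-1].copy()
A=[("redhead","red",(170,260,210,305),(325,380,385,415),.009),
("yelhead","yellow",(455,200,500,235),(310,170,345,190),.009),
("remote","blue",(395,195,435,235),(295,195,330,220),.014),
("case","case",(455,240,505,280),(350,168,390,195),.018),
("jar","jar",(210,195,255,240),(245,295,295,350),.066),
("coaster","cork",(205,262,260,315),(335,325,405,375),.005),
("tray","cork",(280,190,390,268),(268,222,350,295),.010)]
for n,r,a,b,z in A: show(n,r,a,b,t,s,z)
E
```

```text
redhead tri [0.4621 0.3862 0.0032] err 0.0024 rect c [463.8 384.5] size [21.7 33.4] long deg -0.7 px [187.9 278.4] [346.7 397.9] cen@z [0.4626 0.3846 0.009 ] side@z [0.4608 0.3919 0.009 ]
yelhead tri [ 0.5684 -0.4092  0.004 ] err 0.0032 rect c [ 569.5 -407.9] size [35.9 26.8] long deg 18.1 px [474.1 222.1] [329.4 181.1] cen@z [ 0.569  -0.4077  0.009 ] side@z [ 0.5658 -0.3977  0.009 ]
remote tri [ 0.5942 -0.2385  0.0062] err 0.0018 rect c [ 593.3 -237.2] size [27.1 54.2] long deg -45.2 px [412.1 217. ] [312.4 208. ] cen@z [ 0.5933 -0.237   0.014 ] side@z [ 0.5915 -0.2234  0.014 ]
case tri [ 0.4629 -0.4132  0.0068] err 0.0027 rect c [ 462.9 -409.9] size [93.6 56.5] long deg 77.4 px [480.8 259.5] [367.2 181.9] cen@z [ 0.4629 -0.4096  0.018 ] side@z [ 0.4613 -0.3885  0.018 ]
jar tri [0.6135 0.2599 0.0362] err 0.0067 rect c [609.4 254.3] size [58.5 60.7] long deg -1.3 px [230.7 217.9] [268.1 323. ] cen@z [0.6096 0.2552 0.066 ] side@z [0.6022 0.2963 0.066 ]
coaster tri [ 4.282e-01  2.661e-01 -1.000e-04] err 0.0023 rect c [429.7 264.3] size [97.5 97.5] long deg -2.0 px [232.7 288.2] [370.7 349.9] cen@z [0.4289 0.2652 0.005 ] side@z [0.4272 0.272  0.005 ]
tray tri [ 0.576  -0.0161 -0.003 ] err 0.0033 rect c [576.8 -16.5] size [138.7 228.3] long deg -85.7 px [332.6 228.7] [308.5 258.8] cen@z [ 0.5749 -0.0156  0.01  ] side@z [0.5718 0.0044 0.01  ]
```

```bash
python3 - <<'E'
from meas import *
t=cv2.imread("pics/top0.png")[:,:,::-1].copy();s=cv2.imread("pics/side0.png")[:,:,::-1].copy()
# jar lid: bright cream
m=mask(t,(210,195,255,240),[20,28,145],[32,90,255]);c=big(m);(x,y),r=cv2.minEnclosingCircle(c);el=cv2.fitEllipse(c);print("lid top",x,y,r,el,plane("top",el[0],.066))
m=mask(s,(245,295,295,323),[18,28,150],[32,90,255]);c=big(m);e2=cv2.fitEllipse(cv2.convexHull(c));print("lid side",e2,tri(el[0],e2[0]),plane("side",e2[0],.066))
for p in[(236.5,207.6),(224,229.3)]:print("tab",plane("top",p,.064))
print("bell",plane("top",(187,239),.02),"tl",plane("top",(425,274),.03))
# tray corners
m=mask(t,(280,190,390,268),[5,60,50],[20,255,255]);c=big(m);h=cv2.convexHull(c);ap=cv2.approxPolyDP(h,4,True)[:,0];print(ap);W=plane("top",ap,.010);print(W.round(4),W.mean(0))
m=mask(s,(268,222,350,295),[5,60,40],[20,255,255]);c=big(m);ap=cv2.approxPolyDP(cv2.convexHull(c),5,True)[:,0];print(ap);W=plane("side",ap,.010);print(W.round(4),W.mean(0))
# two-view of tray corners
# key/remote/case axis
m=mask(t,(395,195,435,235),[0,0,0],[180,255,255]);
E
```

```text
lid top 230.22488403320312 217.8013153076172 11.107095718383789 ((230.21348571777344, 217.584228515625), (20.644886016845703, 21.45376968383789), 47.732696533203125) [[0.61043605 0.25639979 0.066     ]]
lid side ((268.3315734863281, 309.984619140625), (21.549335479736328, 33.03885269165039), 85.98133850097656) (array([0.61041328, 0.25692987, 0.06248172]), np.float64(0.0017433453360972363)) [[0.60854635 0.26157536 0.066     ]]
tab [[0.63731913 0.23919989 0.064     ]]
tab [[0.58005568 0.27403568 0.064     ]]
bell [[0.56928009 0.38333751 0.02      ]] tl [[ 0.43180243 -0.25220409  0.03      ]]
[[370 199]
 [378 247]
 [295 257]
 [289 210]]
[[ 0.653  -0.1256  0.01  ]
 [ 0.516  -0.1361  0.01  ]
 [ 0.5027  0.0922  0.01  ]
 [ 0.6357  0.1018  0.01  ]] [ 0.57683279 -0.01691916  0.01      ]
[[283 228]
 [340 230]
 [339 289]
 [272 287]]
[[ 0.6488 -0.1202  0.01  ]
 [ 0.5142 -0.1296  0.01  ]
 [ 0.4968  0.1064  0.01  ]
 [ 0.6307  0.1177  0.01  ]] [ 0.57263376 -0.00642911  0.01      ]
```

The lid's height from two views is 62.5 mm against the stated 66 mm, and the small flat things also come out about 4 mm low, so the two cameras have a bias within tolerance. The jar axis is at about (0.6104, 0.2566). I'll move above the jar with the jaws square to its hinge line.

```bash
python3 -m creep '[[100,[0.353,-0.285,-0.06],-6],[100,[0.353,-0.285,-0.06],-6],[100,[0.353,-0.285,-0.06],-6],[100,[0.353,-0.285,-0.06],-6],[100,[0.353,-0.285,-0.06],-6],[100,[0.353,-0.285,-0.06],-6],[100,[0.353,-0.285,-0.06],-6],[100,[0.353,-0.285,-0.06],-6],[100,[0.353,-0.285,-0.06],-6],[100,[0.353,-0.285,-0.06],-6],[100,[0.353,-0.285,-0.06],-6],[100,[0.353,-0.285,-0.06],-6]]' 20
cat > snap.py <<'E'
import sys;from h import *
k=sys.argv[1]
for n in("top","side"):
    cv2.imwrite(f"pics/{n}{k}.png",vision.grab_frame(n)[:,:,::-1])
a=cv2.imread(f"pics/top{k}.png");b=cv2.imread(f"pics/side{k}.png")
o=monitor.observe();print({q:np.round(o[q],4) for q in("t","q","ee_pos","tool_rot","force","finger_gap")})
if len(sys.argv)>3:
    x,y=map(int,sys.argv[2].split(","));u,v=map(int,sys.argv[3].split(","))
    a=a[max(0,y-75):y+75,max(0,x-100):x+100];b=b[max(0,v-75):v+75,max(0,u-100):u+100]
    a=cv2.resize(a,(800,600))[:, :];b=cv2.resize(b,(800,600))
    cv2.imwrite(f"pics/v{k}.png",cv2.resize(np.vstack([a,b]),(400,600)))
E
python3 snap.py 1 231,220 270,310
```

```text
t: 1.3
ee_pos: [0.6086, 0.2571, 0.1695]
tool_rot: [-3.139, -0.002, 2.594]
force: [-0.2, 0.5, 0.6]
finger_gap: 0.088
{'t': np.float64(1.4), 'q': array([ 2.9680e-01,  4.9980e-01,  1.4359e+00, -5.0000e-04,  1.2080e+00,
       -7.2790e-01]), 'ee_pos': array([0.6083, 0.2579, 0.17  ]), 'tool_rot': array([-3.1397e+00, -1.0000e-03,  2.5956e+00]), 'force': array([ 0.3497, -0.4818,  0.0299]), 'finger_gap': np.float64(0.0878)}
```

View pics/v1.png

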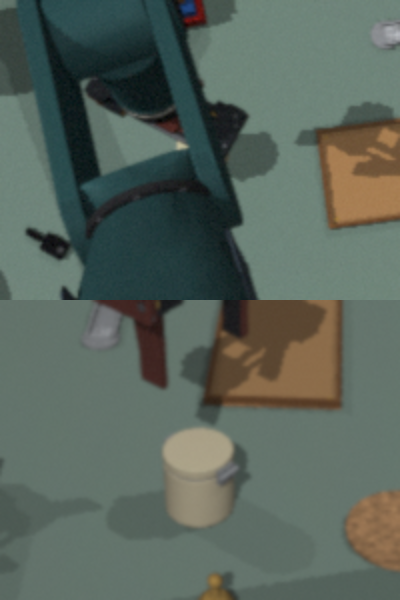

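```bash
python3 - <<'E'
from h import *
a=np.radians(np.degrees(2.5956)-90);c=np.array([.6083,.2579,.162])
for s in(1,-1):
  for w in(.044,.0575):print(s,w,proj("side",c+s*w*np.array([np.cos(a),np.sin(a),0])))
b=cv2.imread("pics/side1.png")[210:330,210:330];cv2.imwrite("pics/f1.png",cv2.resize(b,(600,600),interpolation=cv2.INTER_NEAREST))
E
```

```text
1 0.044 [[248.40300111 274.27937975]]
1 0.0575 [[242.4383314  278.04194608]]
-1 0.044 [[284.49165835 251.51433607]]
-1 0.0575 [[289.63416696 248.27039622]]
```

View pics/f1.png

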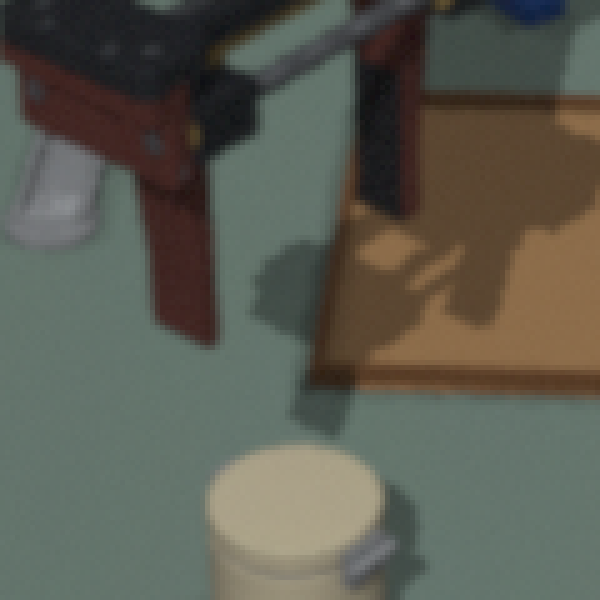

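The near fingertip is at (247,276) and the far pad at (285.5,252), within a few pixels of their projections from the measured TCP. That agrees to a few mm, so I'll descend.

```bash
python3 -m creep '[[100,[0.002,-0.001,-0.07],0],[100,[0.002,-0.001,-0.07],0],[100,[0.002,-0.001,-0.1],0],[100,[0.002,-0.001,-0.13],0],[100,[0.002,-0.001,-0.146],0],[100,[0.002,-0.001,-0.146],0]]'
python3 snap.py 2 231,220 270,310
```

```text
t: 2.0
ee_pos: [0.6077, 0.2573, 0.022]
tool_rot: [-3.136, -0.004, 2.597]
force: [0.4, -0.5, 0.5]
finger_gap: 0.0877
{'t': np.float64(2.1), 'q': array([ 2.955e-01,  6.671e-01,  1.542e+00, -6.000e-04,  9.339e-01,
       -7.300e-01]), 'ee_pos': array([0.6104, 0.2576, 0.0248]), 'tool_rot': array([-3.1403e+00, -6.0000e-04,  2.5966e+00]), 'force': array([ 0.2219, -0.1582, -0.173 ]), 'finger_gap': np.float64(0.0877)}
```

View pics/v2.png

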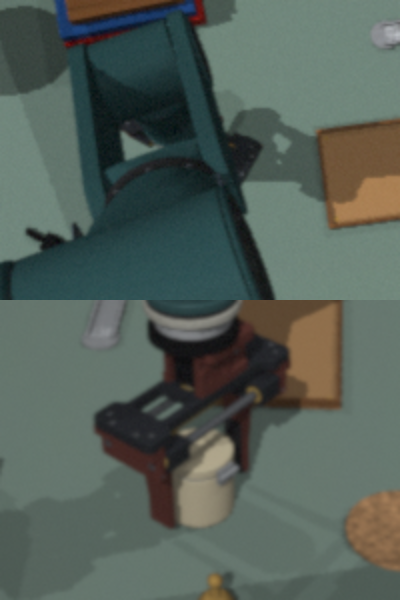

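The fingers straddle the jar, with the near finger at about (162,500) in the combined view. I'll close and lift a little.

```bash
python3 -m creep '[[60,[0,0,0],0],[60,[0,0,0],0],[60,[0,0,0],0],[60,[0,0,0],0],[60,[0,0,0],0],[60,[0,0,0],0],[50,[0,0,0],0],[50,[0,0,0],0]]' 20
python3 -m creep '[[50,[0,0,0.01],0],[50,[0,0,0.02],0],[50,[0,0,0.05],0],[50,[0,0,0.08],0],[50,[0,0,0.08],0],[50,[0,0,0.08],0],[50,[0,0,0.08],0]]'
python3 snap.py 3 231,220 270,310
```

```text
t: 2.9
ee_pos: [0.6107, 0.2574, 0.0257]
tool_rot: [-3.141, 0.0, 2.597]
force: [-1.5, -1.7, 6.0]
finger_gap: 0.0615
t: 3.6
ee_pos: [0.6094, 0.2571, 0.1043]
tool_rot: [-3.139, -0.002, 2.597]
force: [0.3, -1.0, -3.5]
finger_gap: 0.0614
{'t': np.float64(3.7), 'q': array([ 2.9520e-01,  5.7040e-01,  1.4920e+00, -8.0000e-04,  1.0832e+00,
       -7.3020e-01]), 'ee_pos': array([0.6094, 0.257 , 0.1039]), 'tool_rot': array([-3.1382e+00, -2.1000e-03,  2.5966e+00]), 'force': array([-0.2761,  0.172 , -3.9448]), 'finger_gap': np.float64(0.062)}
```

View pics/v3.png

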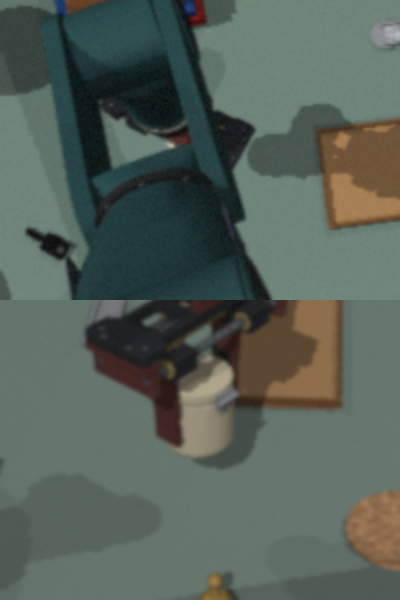

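The jar hangs upright between the fingers, its gap 62 mm and the load about 4 N. Next is the coaster at (0.429, 0.265).

```bash
python3 -m creep '[[50,[-0.18,0.008,0],0],[50,[-0.18,0.008,0],0],[50,[-0.18,0.008,0],0],[50,[-0.18,0.008,0],0],[50,[-0.18,0.008,0],0],[50,[-0.18,0.008,0],0],[50,[-0.18,0.008,0],0],[50,[-0.18,0.008,0],0]]'
python3 -m creep '[[50,[0,0,-0.03],0],[50,[0,0,-0.045],0],[50,[0,0,-0.055],0],[50,[0,0,-0.06],0],[50,[0,0,-0.06],0],[50,[0,0,-0.06],0]]'
python3 snap.py 4 231,280 370,340
```

```text
t: 4.5
ee_pos: [0.431, 0.2653, 0.1039]
tool_rot: [-3.139, -0.001, 2.596]
force: [-0.9, 0.8, -3.6]
finger_gap: 0.0617
t: 5.1
ee_pos: [0.4316, 0.2654, 0.0442]
tool_rot: [-3.14, -0.001, 2.596]
force: [0.7, 0.1, -2.7]
finger_gap: 0.062
{'t': np.float64(5.2), 'q': array([ 4.1530e-01,  4.8140e-01,  1.8943e+00, -5.0000e-04,  7.6730e-01,
       -6.0940e-01]), 'ee_pos': array([0.4316, 0.2655, 0.0445]), 'tool_rot': array([-3.1402e+00, -6.0000e-04,  2.5959e+00]), 'force': array([ 0.4963,  0.0552, -3.2165]), 'finger_gap': np.float64(0.0618)}
```

View pics/v4.png

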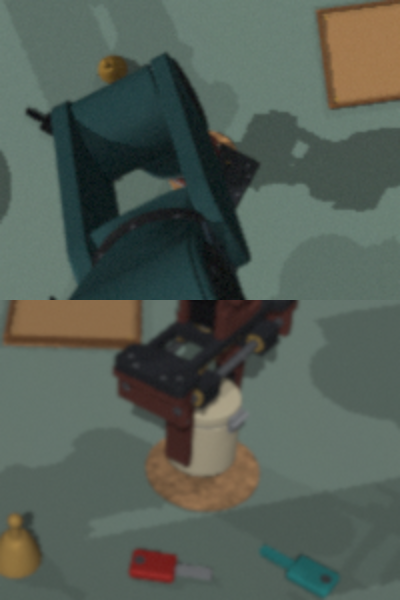

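The jar hangs over the cork, at about (215,440) in the combined view with the cork centred at (203,470). I'll lower it slowly.

```bash
python3 -m creep '[[50,[-0.002,0,-0.004],0],[50,[-0.002,0,-0.008],0],[50,[-0.002,0,-0.01],0],[50,[-0.002,0,-0.01],0],[50,[-0.002,0,-0.011],0],[50,[-0.002,0,-0.012],0],[50,[-0.002,0,-0.012],0]]'
python3 -m creep '[[50,[0,0,-0.0005],0],[50,[0,0,-0.001],0],[50,[0,0,-0.001],0],[50,[0,0,-0.001],0]]'
```

```text
t: 5.9
ee_pos: [0.4297, 0.2655, 0.0324]
tool_rot: [-3.14, -0.001, 2.596]
force: [-0.5, -0.9, -3.4]
finger_gap: 0.0619
t: 6.3
ee_pos: [0.4297, 0.2655, 0.0314]
tool_rot: [-3.14, -0.001, 2.596]
force: [0.9, 0.2, -2.4]
finger_gap: 0.0622
```

```bash
python3 -m creep '[[50,[0,0,-0.0005],0],[50,[0,0,-0.001],0],[50,[0,0,-0.001],0],[50,[0,0,-0.001],0]]'
python3 -m creep '[[50,[0,0,-0.0005],0],[50,[0,0,-0.0005],0],[50,[0,0,-0.0005],0]]'
```

```text
t: 6.7
ee_pos: [0.4297, 0.2656, 0.0307]
tool_rot: [-3.14, -0.0, 2.596]
force: [-2.1, -0.2, 3.6]
finger_gap: 0.0619
t: 7.0
ee_pos: [0.4297, 0.2655, 0.0307]
tool_rot: [-3.14, -0.0, 2.596]
force: [-1.7, -1.3, 7.5]
finger_gap: 0.0616
```

The force has changed from -3 N to +7 N, so the jar is down. I'll release it and go up.

```bash
python3 -m creep '[[72,[0,0,0],0],[75,[0,0,0],0],[80,[0,0,0],0],[90,[0,0,0],0],[90,[0,0,0],0],[90,[0,0,0],0]]'
python3 -m creep '[[90,[0,0,0.02],0],[90,[0,0,0.05],0],[90,[0,0,0.1],0],[90,[0,0,0.15],0],[90,[0,0,0.16],0],[90,[0,0,0.16],0]]'
```

```text
t: 7.6
ee_pos: [0.4297, 0.2656, 0.0306]
tool_rot: [-3.14, -0.0, 2.596]
force: [0.6, 0.4, 0.2]
finger_gap: 0.0793
t: 8.2
ee_pos: [0.4312, 0.2662, 0.1927]
tool_rot: [3.139, 0.003, 2.596]
force: [-0.1, -0.4, -0.6]
finger_gap: 0.0792
```

```bash
python3 -m creep '[[100,[0.032,-0.677,0],-71],[100,[0.032,-0.677,0],-71],[100,[0.032,-0.677,0],-71],[100,[0.032,-0.677,0],-71],[100,[0.032,-0.677,0],-71],[100,[0.032,-0.677,0],-71],[100,[0.032,-0.677,0],-71],[100,[0.032,-0.677,0],-71],[100,[0.032,-0.677,0],-71],[100,[0.032,-0.677,0],-71],[100,[0.032,-0.677,0],-71],[100,[0.032,-0.677,0],-71]]'
python3 snap.py 5 231,280 370,340
```

```text
t: 9.4
ee_pos: [0.4578, -0.3348, 0.1897]
tool_rot: [-3.141, 0.0, 1.356]
force: [0.7, 0.4, -0.1]
finger_gap: 0.0875
{'t': np.float64(9.5), 'q': array([-0.7562,  0.3552,  1.6263, -0.0025,  1.1556, -0.5367]), 'ee_pos': array([ 0.4591, -0.3395,  0.1901]), 'tool_rot': array([3.139 , 0.0042, 1.3523]), 'force': array([-0.393 ,  0.4718, -0.3862]), 'finger_gap': np.float64(0.0878)}
```

View pics/top5.png

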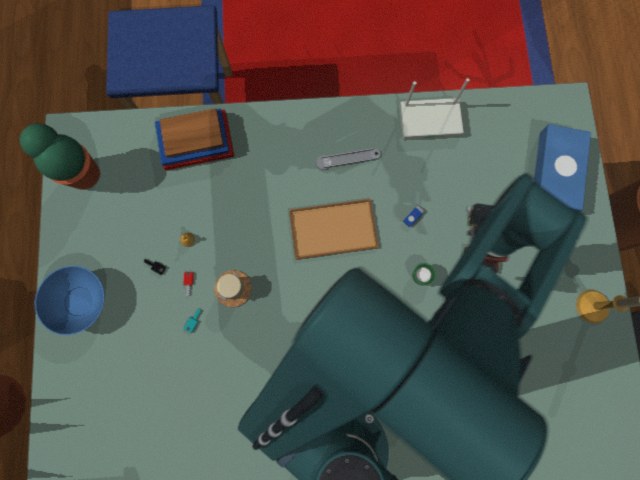

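View pics/side5.png

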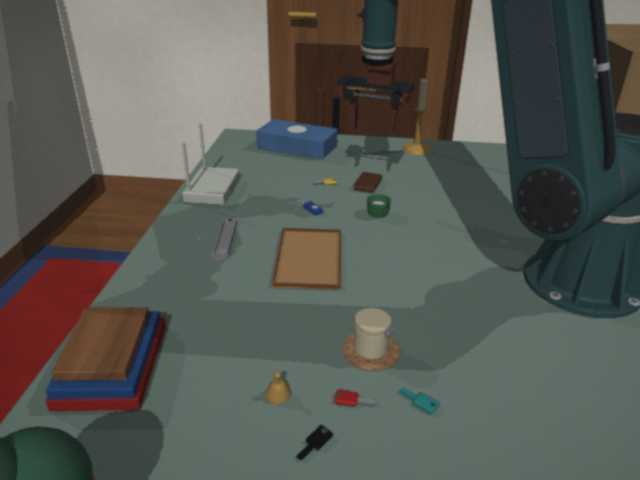

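The jar stands upright on the cork, with its lid at about (229,287) from the top and (372,320) from the side. I'll check its centring while measuring the case angle.

```bash
python3 - <<'E'
from meas import *
t=cv2.imread("pics/top5.png")[:,:,::-1].copy();s=cv2.imread("pics/side5.png")[:,:,::-1].copy()
m=mask(t,(205,262,260,315),[20,28,140],[32,90,255]);c=big(m);el=cv2.fitEllipse(c);print(el,plane("top",el[0],.071))
m=mask(s,(345,300,400,332),[18,28,150],[32,90,255]);c=big(m);e2=cv2.fitEllipse(cv2.convexHull(c));print(e2,tri(el[0],e2[0]))
t=cv2.imread("pics/top0.png")[:,:,::-1].copy()
m=mask(t,(455,240,505,280),*RNG["case"]);ap=cv2.approxPolyDP(cv2.convexHull(big(m)),3,True)[:,0];W=plane("top",ap,.018)[:,:2];print(ap,W.round(4),W.mean(0));d=np.roll(W,-1,0)-W;print(np.degrees(np.arctan2(d[:,1],d[:,0])).round(1),np.linalg.norm(d,axis=1).round(4))
E
python3 -m creep '[[100,[0.004,-0.072,-0.09],0],[100,[0.004,-0.072,-0.13],0],[100,[0.004,-0.072,-0.13],0],[100,[0.004,-0.072,-0.13],0],[100,[0.004,-0.072,-0.13],0]]'
python3 snap.py 6 475,220 370,160
```

```text
((228.32803344726562, 285.5276794433594), (21.74567985534668, 23.0572566986084), 43.484474182128906) [[0.42958919 0.26528831 0.071     ]]
((371.8793029785156, 327.7599182128906), (6.258144378662109, 24.039274215698242), 96.0735092163086) (array([0.4299738 , 0.26864506, 0.05230888]), np.float64(0.0033897528944822077))
[[465 248]
 [498 252]
 [496 272]
 [464 267]] [[ 0.4969 -0.3709]
 [ 0.4803 -0.4589]
 [ 0.4264 -0.4461]
 [ 0.4454 -0.3618]] [ 0.46224821 -0.40941898]
[-100.7  166.6   77.4  -10. ] [0.0896 0.0553 0.0864 0.0523]
t: 10.0
ee_pos: [0.4614, -0.4091, 0.0574]
tool_rot: [-3.139, 0.0, 1.352]
force: [0.7, 0.4, 1.3]
finger_gap: 0.0878
{'t': np.float64(10.1), 'q': array([-0.8355,  0.5704,  1.6323, -0.002 ,  0.9345, -0.6163]), 'ee_pos': array([ 0.4634, -0.4105,  0.0609]), 'tool_rot': array([3.1389, 0.0039, 1.3528]), 'force': array([-0.9261, -0.3057, -0.6957]), 'finger_gap': np.float64(0.0878)}
```

View pics/v6.png

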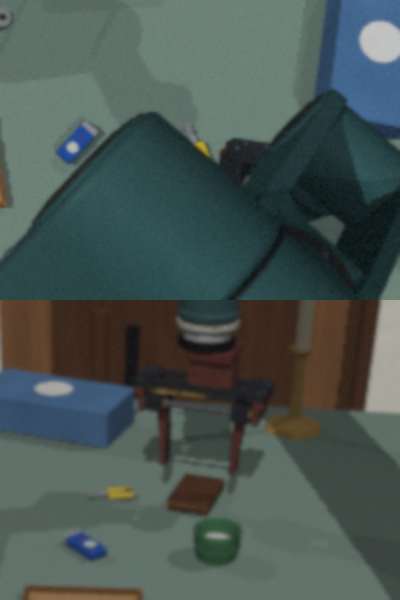

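The jar is centred on the coaster to about 1 mm. The fingers straddle the case in the side view, at (165,460) and (236,470), so I'll descend and grip it.

```bash
python3 -m creep '[[100,[0,-0.0005,-0.02],0],[100,[0,-0.0005,-0.035],0],[100,[0,-0.0005,-0.045],0],[100,[0,-0.0005,-0.0495],0],[100,[0,-0.0005,-0.0495],0],[100,[0,-0.0005,-0.0495],0]]'
python3 -m creep '[[55,[0,0,0],0],[55,[0,0,0],0],[55,[0,0,0],0],[55,[0,0,0],0],[55,[0,0,0],0],[50,[0,0,0],0],[50,[0,0,0],0]]' 15
python3 -m creep '[[50,[0,0,0.01],0],[50,[0,0,0.03],0],[50,[0,0,0.06],0],[50,[0,0,0.08],0],[50,[0,0,0.08],0],[50,[0,0,0.08],0]]'
python3 snap.py 7 475,220 370,160
```

```text
t: 10.7
ee_pos: [0.4636, -0.4111, 0.0118]
tool_rot: [3.138, 0.004, 1.353]
force: [0.0, -0.5, -0.3]
finger_gap: 0.088
t: 11.4
ee_pos: [0.4637, -0.4112, 0.012]
tool_rot: [3.138, 0.004, 1.353]
force: [0.2, 0.2, 2.3]
finger_gap: 0.0581
t: 12.0
ee_pos: [0.4637, -0.4112, 0.0921]
tool_rot: [3.138, 0.005, 1.353]
force: [0.3, 0.6, -2.3]
finger_gap: 0.0577
{'t': np.float64(12.1), 'q': array([-0.836 ,  0.5319,  1.611 , -0.002 ,  0.9958, -0.6169]), 'ee_pos': array([ 0.4629, -0.4104,  0.0907]), 'tool_rot': array([3.1402e+00, 3.0000e-03, 1.3528e+00]), 'force': array([ 0.0503, -0.4992, -0.9132]), 'finger_gap': np.float64(0.058)}
```

View pics/v7.png

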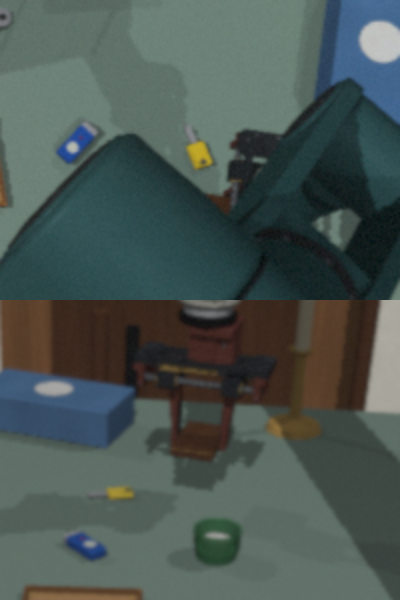

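```bash
python3 -m creep '[[50,[0.114,0.394,0.02],-73.4],[50,[0.114,0.394,0.02],-73.4],[50,[0.114,0.394,0.02],-73.4],[50,[0.114,0.394,0.02],-73.4],[50,[0.114,0.394,0.02],-73.4],[50,[0.114,0.394,0.02],-73.4],[50,[0.114,0.394,0.02],-73.4],[50,[0.114,0.394,0.02],-73.4],[50,[0.114,0.394,0.02],-73.4],[50,[0.114,0.394,0.02],-73.4],[50,[0.114,0.394,0.02],-73.4],[50,[0.114,0.394,0.02],-73.4]]'
python3 -m creep '[[50,[0,0,-0.03],0],[50,[0,0,-0.05],0],[50,[0,0,-0.06],0],[50,[0,0,-0.06],0],[50,[0,0,-0.06],0]]'
python3 snap.py 8 335,220 310,230
```

```text
t: 13.3
ee_pos: [0.576, -0.0171, 0.1098]
tool_rot: [3.14, 0.005, 0.073]
force: [0.1, 0.5, -1.5]
finger_gap: 0.0581
t: 13.8
ee_pos: [0.5762, -0.0179, 0.0501]
tool_rot: [3.14, 0.005, 0.072]
force: [0.4, -0.4, -1.1]
finger_gap: 0.0582
{'t': np.float64(13.9), 'q': array([-0.1485,  0.5426,  1.7303, -0.0033,  0.8715,  1.3516]), 'ee_pos': array([ 0.5768, -0.0176,  0.0508]), 'tool_rot': array([3.1397, 0.0033, 0.0729]), 'force': array([ 0.379 , -1.1875, -1.4312]), 'finger_gap': np.float64(0.0579)}
```

View pics/v8.png

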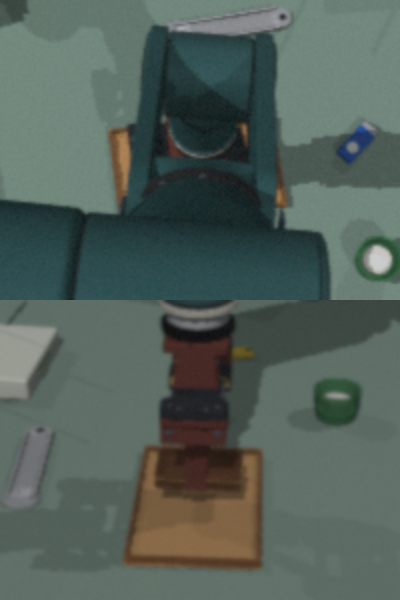

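The case is over the tray's middle. I'll lower it to the floor, expecting a TCP height of about 0.016.

```bash
python3 -m creep '[[50,[0,0.001,-0.015],0],[50,[0,0.001,-0.025],0],[50,[0,0.001,-0.03],0],[50,[0,0.001,-0.032],0],[50,[0,0.001,-0.033],0],[50,[0,0.001,-0.033],0],[50,[0,0.001,-0.033],0]]'
python3 -m creep '[[50,[0,0,-0.0005],0],[50,[0,0,-0.001],0],[50,[0,0,-0.001],0],[50,[0,0,-0.001],0]]'
python3 -m creep '[[50,[0,0,-0.0005],0],[50,[0,0,-0.0005],0],[50,[0,0,-0.0005],0]]'
```

```text
t: 14.6
ee_pos: [0.5771, -0.0166, 0.0181]
tool_rot: [3.14, 0.003, 0.073]
force: [0.7, -0.9, -1.3]
finger_gap: 0.0577
t: 15.0
ee_pos: [0.5771, -0.0166, 0.0171]
tool_rot: [3.14, 0.003, 0.073]
force: [0.8, -1.0, -1.7]
finger_gap: 0.058
t: 15.3
ee_pos: [0.5771, -0.0167, 0.0166]
tool_rot: [3.14, 0.003, 0.073]
force: [-0.1, -0.9, -1.4]
finger_gap: 0.0582
```

```bash
python3 -m creep '[[50,[0,0,-0.0005],0],[50,[0,0,-0.001],0],[50,[0,0,-0.001],0],[50,[0,0,-0.001],0]]'
python3 -m creep '[[70,[0,0,0],0],[75,[0,0,0],0],[85,[0,0,0],0],[85,[0,0,0],0],[85,[0,0,0],0]]'
python3 -m creep '[[85,[0,0,0.02],0],[85,[0,0,0.06],0],[85,[0,0,0.11],0],[85,[0,0,0.16],0],[85,[0,0,0.16],0]]'
```

```text
t: 15.7
ee_pos: [0.5772, -0.0166, 0.0159]
tool_rot: [3.14, 0.003, 0.073]
force: [-0.8, 1.3, 4.7]
finger_gap: 0.058
t: 16.2
ee_pos: [0.5771, -0.0166, 0.0158]
tool_rot: [3.14, 0.003, 0.073]
force: [0.1, -0.3, -0.4]
finger_gap: 0.0744
t: 16.7
ee_pos: [0.582, -0.0173, 0.1829]
tool_rot: [3.137, -0.01, 0.073]
force: [1.2, 0.6, 0.9]
finger_gap: 0.0746
```

```bash
python3 -m creep '[[85,[0.0,-0.1,0],-20],[85,[0.014,-0.223,-0.06],-49],[85,[0.014,-0.223,-0.06],-49],[85,[0.014,-0.223,-0.06],-49],[85,[0.014,-0.223,-0.06],-49],[85,[0.014,-0.223,-0.06],-49],[85,[0.014,-0.223,-0.06],-49],[85,[0.014,-0.223,-0.06],-49]]' 10
python3 - <<'E'
from meas import *
print(plane("top",(413.7,216.1),.014))
t=cv2.imread("pics/top0.png")[:,:,::-1].copy()
hs=cv2.cvtColor(t,cv2.COLOR_RGB2HSV);
# remote incl. silver & button: differs from table hue
roi=(395,195,435,235)
m=mask(t,roi,*RNG["blue"])|mask(t,roi,[0,0,120],[70,28,255])|mask(t,roi,[90,0,100],[180,60,255])
c=big(m);W=plane("top",c[:,0],.014)[:,:2]*1000;print(cv2.minAreaRect(W.astype(np.float32)))
E
python3 snap.py 9 335,220 310,230
```

```text
t: 17.5
ee_pos: [0.5956, -0.2398, 0.1223]
tool_rot: [3.137, -0.009, -0.779]
force: [1.1, -0.1, -0.1]
finger_gap: 0.0749
[[ 0.59545966 -0.24159429  0.014     ]]
((596.6602783203125, -239.514404296875), (28.718700408935547, 62.5359001159668), 47.06851577758789)
{'t': np.float64(17.6), 'q': array([-0.4851,  0.5202,  1.5329, -0.0084,  1.0805,  1.8687]), 'ee_pos': array([ 0.596 , -0.2394,  0.123 ]), 'tool_rot': array([ 3.1368, -0.0098, -0.7791]), 'force': array([ 0.6997, -0.2704,  0.3926]), 'finger_gap': np.float64(0.0747)}
```

View pics/top9.png

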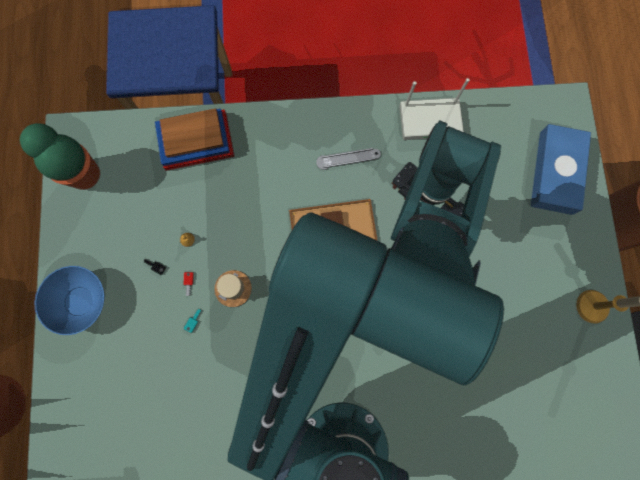

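View pics/v9.png

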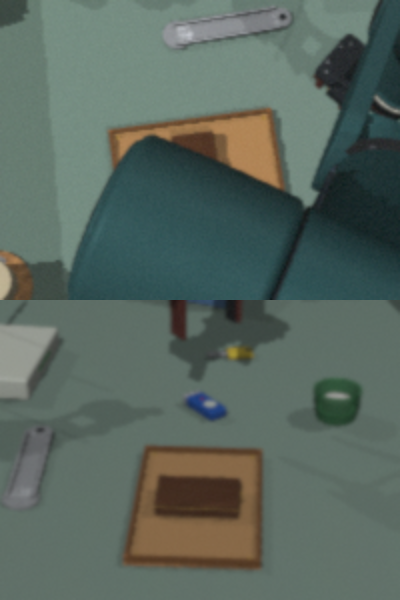

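The case lies flat in the tray, in the side crop at about (198,495), with similar gaps of about 20 and 22 px to its left and right. Next I'll descend on the remote at about (0.596, -0.240).

```bash
python3 -m creep '[[85,[0,-0.0005,-0.04],0],[85,[0,-0.0005,-0.08],0],[85,[0,-0.0005,-0.1],0],[85,[0,-0.0005,-0.112],0],[85,[0,-0.0005,-0.112],0],[85,[0,-0.0005,-0.112],0]]'
python3 -m creep '[[20,[0,0,0],0],[20,[0,0,0],0],[20,[0,0,0],0],[20,[0,0,0],0],[20,[0,0,0],0],[20,[0,0,0],0],[20,[0,0,0],0],[20,[0,0,0],0],[20,[0,0,0],0]]' 10
python3 -m creep '[[20,[0,0,0.01],0],[20,[0,0,0.05],0],[20,[0,0,0.08],0],[20,[0,0,0.09],0],[20,[0,0,0.09],0],[20,[0,0,0.09],0]]'
python3 snap.py 10 410,200 310,180
```

```text
t: 18.2
ee_pos: [0.5967, -0.2398, 0.0117]
tool_rot: [3.137, -0.011, -0.778]
force: [0.7, -0.7, 0.2]
finger_gap: 0.0744
t: 19.1
ee_pos: [0.5967, -0.2398, 0.0117]
tool_rot: [3.137, -0.011, -0.778]
force: [-0.2, -0.8, 0.4]
finger_gap: 0.0262
t: 19.7
ee_pos: [0.596, -0.2394, 0.1009]
tool_rot: [3.137, -0.01, -0.778]
force: [-0.0, 0.5, -0.6]
finger_gap: 0.0261
{'t': np.float64(19.8), 'q': array([-0.4852,  0.5468,  1.5513, -0.0087,  1.0373,  1.8679]), 'ee_pos': array([ 0.5955, -0.2392,  0.1   ]), 'tool_rot': array([ 3.1362, -0.0081, -0.7778]), 'force': array([ 0.3416, -0.4766, -0.5   ]), 'finger_gap': np.float64(0.0263)}
```

View pics/v10.png

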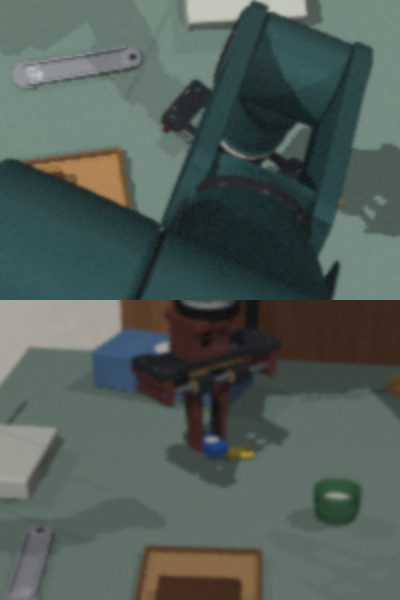

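```bash
python3 -m creep '[[20,[-0.13,-0.13,0.05],0],[20,[-0.13,-0.13,0.05],0],[20,[-0.13,-0.13,0.05],0],[20,[-0.13,-0.13,0.05],0],[20,[-0.13,-0.13,0.05],0],[20,[-0.13,-0.13,0.05],0]]'
cat > tc.py <<'E'
import sys
from meas import *
k=sys.argv[1];t=cv2.imread(f"pics/top{k}.png")[:,:,::-1].copy();s=cv2.imread(f"pics/side{k}.png")[:,:,::-1].copy()
def rect(cam,m,z):
    c=big(m);W=plane(cam,c[:,0],z)[:,:2]*1000;r=cv2.minAreaRect(W.astype(np.float32));ct,_=cen(m);return np.round(r[0],1),np.round(r[1],1),round(r[2],1),plane(cam,ct,z)[0,:2].round(4),ct.round(1)
for cam,img,roi in(("top",t,(280,190,390,268)),("side",s,(268,222,350,295))):
    print(cam,"tray",rect(cam,mask(img,roi,[5,60,40],[20,255,255]),.010))
    print(cam,"case",rect(cam,mask(img,roi,[3,70,20],[14,255,85]) if 0 else mask(img,(roi[0]+9,roi[1]+12,roi[2]-14,roi[3]-14),[3,60,20],[16,255,95]),.022))
E
python3 snap.py 11 335,220 310,250; python3 tc.py 11
```

```text
t: 20.4
ee_pos: [0.4646, -0.3693, 0.149]
tool_rot: [3.137, -0.006, -0.78]
force: [0.3, 0.0, -1.3]
finger_gap: 0.0259
{'t': np.float64(20.5), 'q': array([-0.7822,  0.43  ,  1.6213, -0.0055,  1.0845,  1.5687]), 'ee_pos': array([ 0.4655, -0.368 ,  0.1488]), 'tool_rot': array([ 3.1367, -0.0058, -0.7775]), 'force': array([ 0.7451,  0.1101, -1.0728]), 'finger_gap': np.float64(0.0259)}
top tray (array([576., -17.]), array([141.7, 230.6]), 4.1, array([ 0.575 , -0.0169]), array([333.1, 228.7]))
top case (array([573.7, -17.2]), array([93.6, 59. ]), 4.3, array([ 0.5742, -0.0175]), array([333.4, 228. ]))
side tray (array([573.8,  -7.7]), array([139.3, 242.4]), 4.6, array([0.572 , 0.0057]), array([308.3, 259.1]))
side case (array([5.719e+02, 1.000e-01]), array([92.7, 82.7]), 4.0, array([0.5718, 0.0013]), array([308.6, 253.3]))
```

View pics/v11.png

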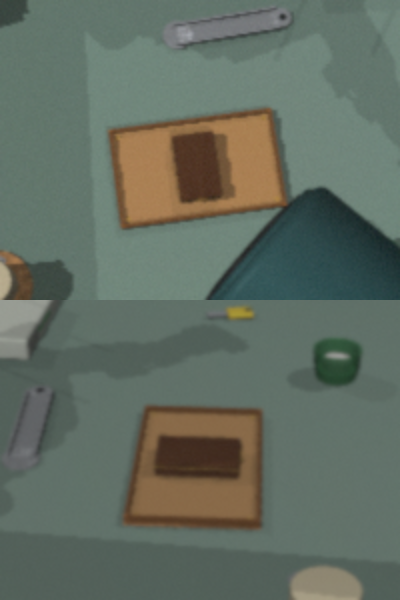

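The case sits at (0.574,-0.017) against the tray centre (0.576,-0.017), with both yaws at about 4.2°. The remote goes on at the case's centre.

```bash
python3 -m creep '[[20,[0.1095,0.351,-0.04],48.7],[20,[0.1095,0.351,-0.04],48.7],[20,[0.1095,0.351,-0.04],48.7],[20,[0.1095,0.351,-0.04],48.7],[20,[0.1095,0.351,-0.04],48.7],[20,[0.1095,0.351,-0.04],48.7],[20,[0.1095,0.351,-0.04],48.7],[20,[0.1095,0.351,-0.04],48.7],[20,[0.1095,0.351,-0.04],48.7],[20,[0.1095,0.351,-0.04],48.7],[20,[0.1095,0.351,-0.04],48.7]]'
python3 -m creep '[[20,[0,0,-0.04],0],[20,[0,0,-0.055],0],[20,[0,0,-0.06],0],[20,[0,0,-0.06],0],[20,[0,0,-0.06],0]]'
python3 snap.py 12 335,220 310,250
```

```text
t: 21.6
ee_pos: [0.5747, -0.0173, 0.1085]
tool_rot: [3.137, -0.005, 0.073]
force: [-0.4, 0.3, -0.0]
finger_gap: 0.0261
t: 22.1
ee_pos: [0.5753, -0.0181, 0.0493]
tool_rot: [3.136, -0.006, 0.072]
force: [0.5, -0.2, -0.3]
finger_gap: 0.0262
{'t': np.float64(22.2), 'q': array([-0.1483,  0.5389,  1.7432, -0.0051,  0.8513,  1.3535]), 'ee_pos': array([ 0.5756, -0.0178,  0.0496]), 'tool_rot': array([ 3.136 , -0.0071,  0.0723]), 'force': array([ 0.2349, -0.251 ,  0.0347]), 'finger_gap': np.float64(0.0262)}
```

View pics/v12.png

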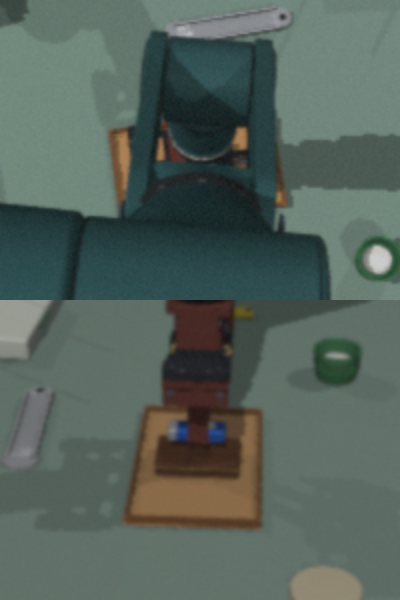

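In the side crop the remote spans x 168–226 and the case 156–240, so it is centred. I'll lower it gently.

```bash
python3 -m creep '[[20,[-0.0005,0.0007,-0.008],0],[20,[-0.0005,0.0007,-0.012],0],[20,[-0.0005,0.0007,-0.014],0],[20,[-0.0005,0.0007,-0.0145],0],[20,[-0.0005,0.0007,-0.0145],0],[20,[-0.0005,0.0007,-0.0145],0]]'
python3 -m creep '[[20,[0,0,-0.0005],0],[20,[0,0,-0.001],0],[20,[0,0,-0.001],0],[20,[0,0,-0.001],0]]'
```

```text
t: 22.8
ee_pos: [0.5752, -0.0171, 0.0351]
tool_rot: [3.136, -0.007, 0.072]
force: [0.1, 0.3, 0.2]
finger_gap: 0.0263
t: 23.2
ee_pos: [0.5752, -0.0171, 0.0341]
tool_rot: [3.136, -0.007, 0.072]
force: [0.2, 0.5, -0.2]
finger_gap: 0.026
```

```bash
python3 -m creep '[[20,[0,0,-0.0005],0],[20,[0,0,-0.0007],0],[20,[0,0,-0.0007],0]]'
python3 -m creep '[[20,[0,0,-0.0003],0],[20,[0,0,-0.0005],0],[20,[0,0,-0.0005],0]]'
```

```text
t: 23.5
ee_pos: [0.5752, -0.0171, 0.0337]
tool_rot: [3.136, -0.007, 0.072]
force: [-1.7, 0.9, 2.9]
finger_gap: 0.0257
t: 23.8
ee_pos: [0.5753, -0.0171, 0.0337]
tool_rot: [3.136, -0.008, 0.072]
force: [-2.7, 0.3, 6.5]
finger_gap: 0.0261
```

```bash
python3 -m creep '[[36,[0,0,0],0],[45,[0,0,0],0],[55,[0,0,0],0],[55,[0,0,0],0],[55,[0,0,0],0]]'
python3 -m creep '[[60,[0,0,0.02],0],[60,[0,0,0.06],0],[60,[0,0,0.11],0],[60,[0,0,0.16],0],[60,[0,0,0.16],0]]'
python3 -m creep '[[60,[-0.115,0.402,0],-6],[60,[-0.115,0.402,0],-6],[60,[-0.115,0.402,0],-6],[60,[-0.115,0.402,0],-6],[60,[-0.115,0.402,0],-6],[60,[-0.115,0.402,0],-6],[60,[-0.115,0.402,0],-6],[60,[-0.115,0.402,0],-6],[60,[-0.115,0.402,0],-6],[60,[-0.115,0.402,0],-6],[60,[-0.115,0.402,0],-6],[60,[-0.115,0.402,0],-6]]'
python3 snap.py 13 335,220 310,250
```

```text
t: 24.3
ee_pos: [0.5752, -0.0171, 0.0335]
tool_rot: [3.136, -0.007, 0.072]
force: [1.3, -0.8, -0.7]
finger_gap: 0.0482
t: 24.8
ee_pos: [0.58, -0.0177, 0.2007]
tool_rot: [3.133, -0.02, 0.073]
force: [0.6, -0.7, 0.1]
finger_gap: 0.0531
t: 26.0
ee_pos: [0.4653, 0.3826, 0.2003]
tool_rot: [3.132, -0.02, -0.034]
force: [0.3, 0.7, -0.2]
finger_gap: 0.0527
{'t': np.float64(26.1), 'q': array([ 0.5853,  0.3857,  1.5482, -0.0204,  1.1967,  2.1976]), 'ee_pos': array([0.4656, 0.3827, 0.2006]), 'tool_rot': array([ 3.1325, -0.0201, -0.0341]), 'force': array([ 0.6224, -0.7891, -0.4127]), 'finger_gap': np.float64(0.0528)}
```

View pics/v13.png

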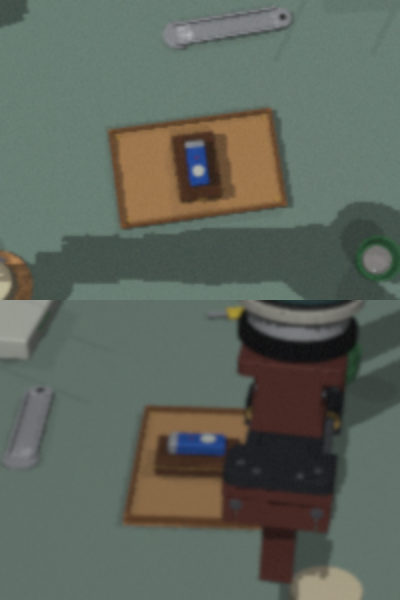

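View pics/top13.png

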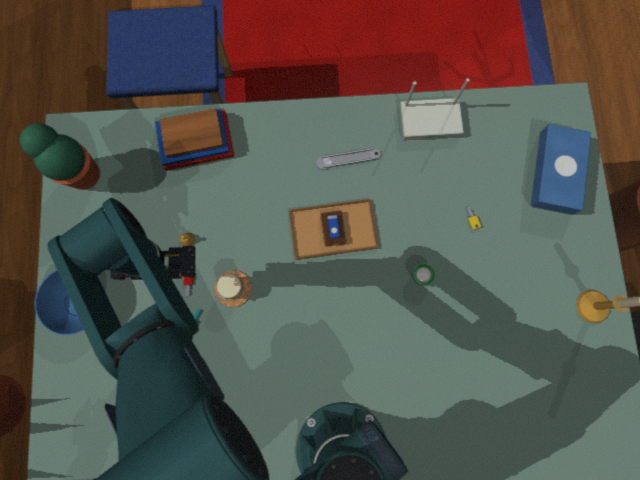

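View pics/side13.png

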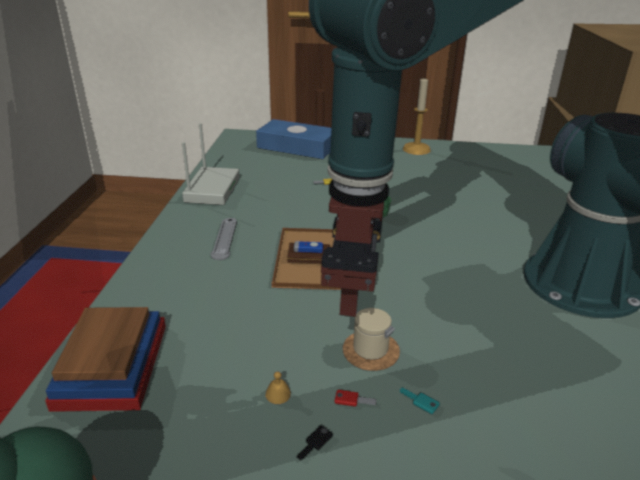

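The remote lies centred on the case. The red key is still at (346,398) in the side view. I'll lower to an intermediate height and check clearance to the jar.

```bash
python3 -m creep '[[60,[-0.0025,0.0023,-0.05],0],[60,[-0.0025,0.0023,-0.1],0],[60,[-0.0025,0.0023,-0.14],0],[60,[-0.0025,0.0023,-0.16],0],[60,[-0.0025,0.0023,-0.16],0],[60,[-0.0025,0.0023,-0.16],0]]'
python3 snap.py 14 188,280 350,370
```

```text
t: 26.7
ee_pos: [0.4637, 0.3844, 0.0409]
tool_rot: [3.132, -0.02, -0.035]
force: [-0.0, -0.0, -0.6]
finger_gap: 0.0528
{'t': np.float64(26.8), 'q': array([ 0.59  ,  0.5766,  1.6867, -0.0251,  0.8643,  2.212 ]), 'ee_pos': array([0.4646, 0.3854, 0.0423]), 'tool_rot': array([ 3.1343, -0.0226, -0.0349]), 'force': array([ 0.2836, -0.0988, -0.1655]), 'finger_gap': np.float64(0.0524)}
```

View pics/v14.png

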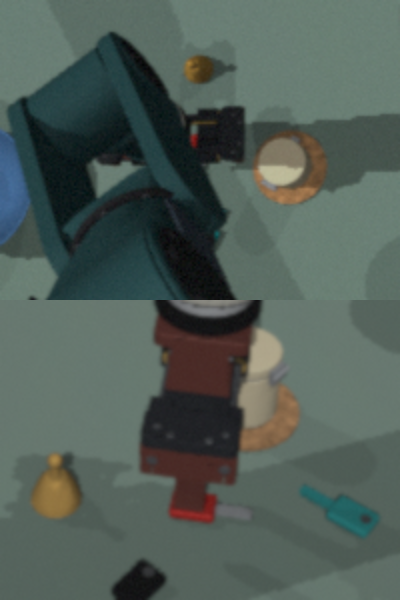

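The gripper body clears the jar (body edge at x≈243, jar edge at x≈258 in the top crop), and the near finger lines up with the red head. I'll descend.

```bash
python3 -m creep '[[60,[-0.001,0,-0.012],0],[60,[-0.001,0,-0.022],0],[60,[-0.001,0,-0.029],0],[60,[-0.001,0,-0.032],0],[60,[-0.001,0,-0.032],0],[60,[-0.001,0,-0.032],0]]'
python3 -m creep '[[20,[0,0,0],0],[20,[0,0,0],0],[20,[0,0,0],0],[20,[0,0,0],0],[20,[0,0,0],0],[20,[0,0,0],0],[20,[0,0,0],0]]' 12
python3 -m creep '[[20,[0,0,0.01],0],[20,[0,0,0.05],0],[20,[0,0,0.1],0],[20,[0,0,0.12],0],[20,[0,0,0.12],0],[20,[0,0,0.12],0]]'
python3 snap.py 15 188,280 350,340
```

```text
t: 27.4
ee_pos: [0.4636, 0.3854, 0.0102]
tool_rot: [3.134, -0.022, -0.035]
force: [0.3, -0.0, 1.4]
finger_gap: 0.0528
t: 28.1
ee_pos: [0.4637, 0.3855, 0.0104]
tool_rot: [3.134, -0.023, -0.035]
force: [-0.3, -0.1, 1.4]
finger_gap: 0.0259
t: 28.7
ee_pos: [0.4636, 0.3855, 0.1308]
tool_rot: [3.135, -0.023, -0.035]
force: [-0.1, -0.3, -0.8]
finger_gap: 0.0257
{'t': np.float64(28.8), 'q': array([ 0.591 ,  0.4618,  1.6244, -0.0221,  1.0442,  2.2077]), 'ee_pos': array([0.4626, 0.3847, 0.129 ]), 'tool_rot': array([ 3.1327, -0.0203, -0.0348]), 'force': array([-0.3994, -0.3281, -0.0376]), 'finger_gap': np.float64(0.026)}
```

View pics/v15.png

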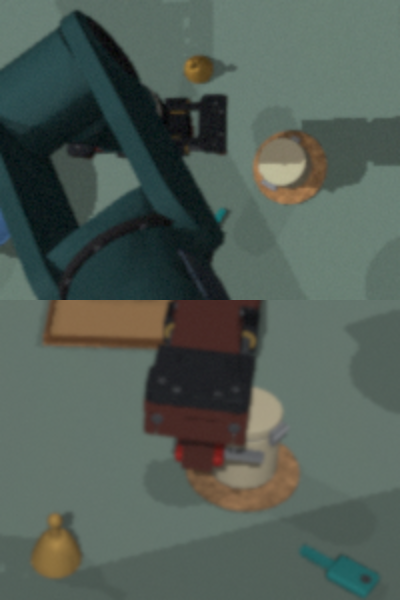

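```bash
python3 -m creep '[[20,[0.1222,-0.331,0],6.2],[20,[0.1222,-0.331,0],6.2],[20,[0.1222,-0.331,0],6.2],[20,[0.1222,-0.331,0],6.2],[20,[0.1222,-0.331,0],6.2],[20,[0.1222,-0.331,0],6.2],[20,[0.1222,-0.331,0],6.2],[20,[0.1222,-0.331,0],6.2],[20,[0.1222,-0.331,0],6.2],[20,[0.1222,-0.331,0],6.2]]'
python3 -m creep '[[20,[0,0,-0.04],0],[20,[0,0,-0.07],0],[20,[0,0,-0.08],0],[20,[0,0,-0.08],0],[20,[0,0,-0.08],0]]'
python3 snap.py 16 335,220 310,250
```

```text
t: 29.8
ee_pos: [0.5833, 0.0546, 0.1277]
tool_rot: [3.134, -0.017, 0.073]
force: [-1.3, 0.1, -0.6]
finger_gap: 0.0261
t: 30.3
ee_pos: [0.5837, 0.0555, 0.0485]
tool_rot: [3.134, -0.018, 0.075]
force: [-0.4, -0.3, 0.8]
finger_gap: 0.026
{'t': np.float64(30.4), 'q': array([-0.0197,  0.5465,  1.7279, -0.0085,  0.8464,  1.4827]), 'ee_pos': array([0.5846, 0.055 , 0.0492]), 'tool_rot': array([ 3.1333, -0.0201,  0.0741]), 'force': array([ 1.662 , -1.0785,  0.1785]), 'finger_gap': np.float64(0.0256)}
```

View pics/v16.png

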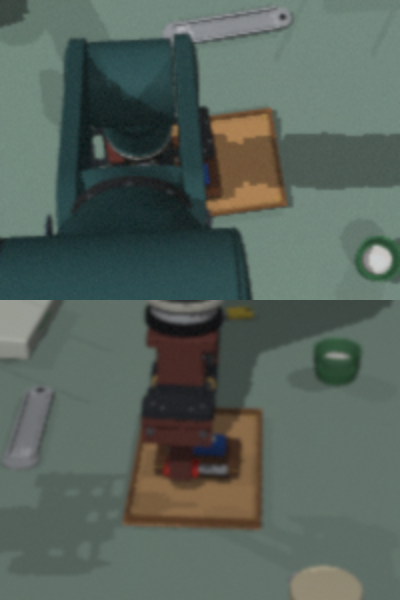

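The red key hangs level left of the case, well clear of it. I'll lower it, expecting contact at about z 0.0144.

```bash
python3 -m creep '[[20,[0,-0.001,-0.015],0],[20,[0,-0.001,-0.025],0],[20,[0,-0.001,-0.03],0],[20,[0,-0.001,-0.033],0],[20,[0,-0.001,-0.0335],0],[20,[0,-0.001,-0.0335],0],[20,[0,-0.001,-0.0335],0]]'
python3 -m creep '[[20,[0,0,-0.0005],0],[20,[0,0,-0.001],0],[20,[0,0,-0.001],0],[20,[0,0,-0.001],0]]'
```

```text
t: 31.1
ee_pos: [0.5848, 0.0541, 0.016]
tool_rot: [3.133, -0.021, 0.074]
force: [-0.9, 0.5, -0.7]
finger_gap: 0.0261
t: 31.5
ee_pos: [0.5848, 0.054, 0.015]
tool_rot: [3.133, -0.021, 0.074]
force: [-0.7, -1.4, -1.0]
finger_gap: 0.0262
```

```bash
python3 -m creep '[[20,[0,0,-0.0005],0],[20,[0,0,-0.001],0],[20,[0,0,-0.001],0],[20,[0,0,-0.001],0]]'
python3 -m creep '[[32,[0,0,0],0],[38,[0,0,0],0],[45,[0,0,0],0],[45,[0,0,0],0]]'
python3 -m creep '[[45,[0,0,0.02],0],[45,[0,0,0.06],0],[45,[0,0,0.11],0],[45,[0,0,0.15],0],[45,[0,0,0.15],0]]'
```

```text
t: 31.9
ee_pos: [0.5849, 0.054, 0.0144]
tool_rot: [3.133, -0.021, 0.074]
force: [-1.0, 0.1, 4.1]
finger_gap: 0.026
t: 32.3
ee_pos: [0.5848, 0.0541, 0.0141]
tool_rot: [3.133, -0.02, 0.074]
force: [-0.5, 0.3, -0.0]
finger_gap: 0.0389
t: 32.8
ee_pos: [0.589, 0.054, 0.1702]
tool_rot: [3.132, -0.032, 0.074]
force: [0.8, 0.0, 0.5]
finger_gap: 0.0394
```

```bash
python3 -m creep '[[60,[-0.02,-0.462,-0.02],14.3],[60,[-0.02,-0.462,-0.02],14.3],[60,[-0.02,-0.462,-0.02],14.3],[60,[-0.02,-0.462,-0.02],14.3],[60,[-0.02,-0.462,-0.02],14.3],[60,[-0.02,-0.462,-0.02],14.3],[60,[-0.02,-0.462,-0.02],14.3],[60,[-0.02,-0.462,-0.02],14.3],[60,[-0.02,-0.462,-0.02],14.3],[60,[-0.02,-0.462,-0.02],14.3],[60,[-0.02,-0.462,-0.02],14.3],[60,[-0.02,-0.462,-0.02],14.3]]'
python3 -m creep '[[60,[0,0,-0.05],0],[60,[0,0,-0.09],0],[60,[0,0,-0.1],0],[60,[0,0,-0.1],0],[60,[0,0,-0.1],0]]'
python3 snap.py 17 475,215 330,170
```

```text
t: 34.0
ee_pos: [0.5685, -0.4066, 0.1492]
tool_rot: [3.135, -0.031, 0.323]
force: [-0.3, -0.3, -0.6]
finger_gap: 0.0528
t: 34.5
ee_pos: [0.5698, -0.4063, 0.0509]
tool_rot: [3.133, -0.032, 0.324]
force: [-0.9, 0.5, 1.3]
finger_gap: 0.0528
{'t': np.float64(34.6), 'q': array([-0.7316,  0.6639,  1.4588,  0.0284,  0.9936,  0.5002]), 'ee_pos': array([ 0.5702, -0.4074,  0.0518]), 'tool_rot': array([ 3.1312, -0.0332,  0.324 ]), 'force': array([0.8533, 0.3001, 0.4662]), 'finger_gap': np.float64(0.0529)}
```

View pics/v17.png

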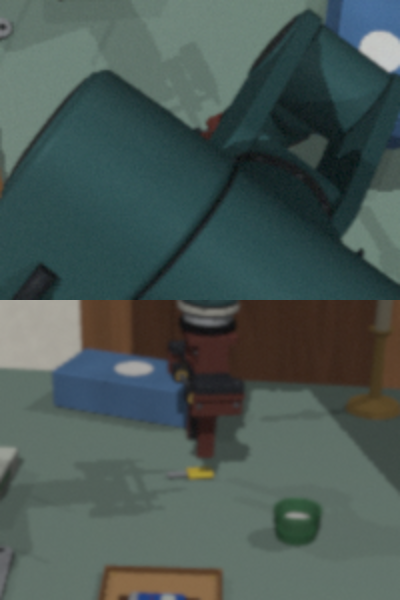

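View pics/side17.png

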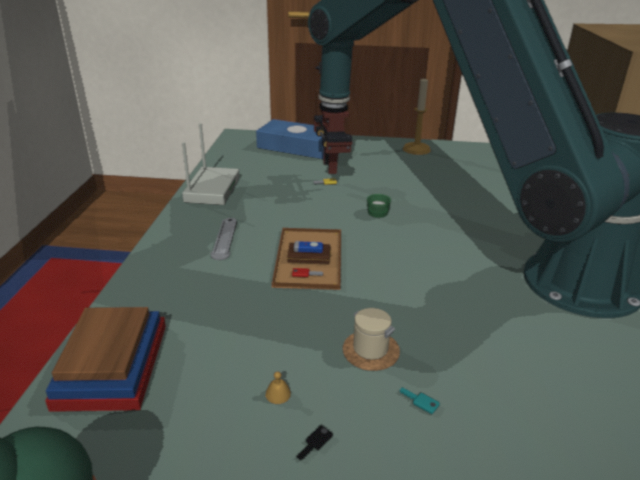

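The red key lies in the tray left of the case, at (303,272) in the side view. The gripper stands over the yellow head at (329,182), so I'll descend.

```bash
python3 -m creep '[[60,[-0.001,0,-0.02],0],[60,[-0.001,0,-0.032],0],[60,[-0.001,0,-0.039],0],[60,[-0.001,0,-0.0415],0],[60,[-0.001,0,-0.0415],0],[60,[-0.001,0,-0.0415],0]]'
python3 -m creep '[[20,[0,0,0],0],[20,[0,0,0],0],[20,[0,0,0],0],[20,[0,0,0],0],[20,[0,0,0],0],[20,[0,0,0],0],[20,[0,0,0],0]]' 12
python3 -m creep '[[20,[0,0,0.01],0],[20,[0,0,0.05],0],[20,[0,0,0.09],0],[20,[0,0,0.1],0],[20,[0,0,0.1],0],[20,[0,0,0.1],0]]'
python3 snap.py 18 475,215 330,170
```

```text
t: 35.2
ee_pos: [0.5694, -0.4076, 0.0107]
tool_rot: [3.131, -0.034, 0.324]
force: [-0.5, -0.1, 0.3]
finger_gap: 0.0531
t: 35.9
ee_pos: [0.5696, -0.4078, 0.0109]
tool_rot: [3.13, -0.034, 0.324]
force: [-0.5, -0.1, 2.2]
finger_gap: 0.0257
t: 36.5
ee_pos: [0.5689, -0.4072, 0.1101]
tool_rot: [3.132, -0.033, 0.324]
force: [-0.5, 0.1, -0.3]
finger_gap: 0.0259
{'t': np.float64(36.6), 'q': array([-0.7326,  0.5984,  1.4217,  0.0267,  1.0989,  0.5026]), 'ee_pos': array([ 0.5684, -0.4067,  0.1089]), 'tool_rot': array([ 3.1335, -0.0319,  0.3239]), 'force': array([ 0.1339,  0.8373, -0.9182]), 'finger_gap': np.float64(0.0258)}
```

View pics/v18.png

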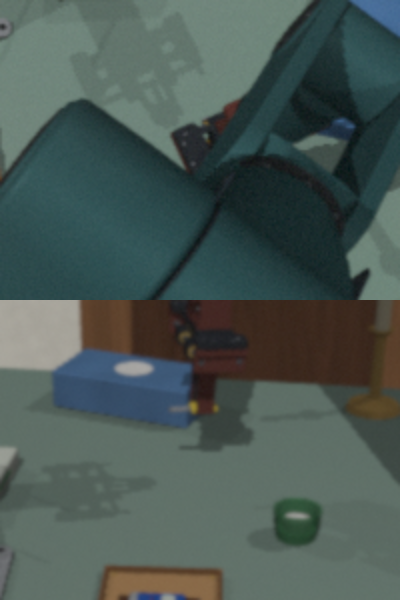

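```bash
python3 -m creep '[[20,[-0.001,0.319,0],-14.4],[20,[-0.001,0.319,0],-14.4],[20,[-0.001,0.319,0],-14.4],[20,[-0.001,0.319,0],-14.4],[20,[-0.001,0.319,0],-14.4],[20,[-0.001,0.319,0],-14.4],[20,[-0.001,0.319,0],-14.4],[20,[-0.001,0.319,0],-14.4],[20,[-0.001,0.319,0],-14.4],[20,[-0.001,0.319,0],-14.4]]'
python3 -m creep '[[20,[0,0,-0.04],0],[20,[0,0,-0.055],0],[20,[0,0,-0.06],0],[20,[0,0,-0.06],0],[20,[0,0,-0.06],0]]'
python3 snap.py 19 335,220 310,250
```

```text
t: 37.6
ee_pos: [0.5673, -0.0889, 0.1083]
tool_rot: [3.133, -0.031, 0.072]
force: [-0.8, 0.5, 0.0]
finger_gap: 0.0261
t: 38.1
ee_pos: [0.5681, -0.0898, 0.0489]
tool_rot: [3.133, -0.032, 0.071]
force: [-1.1, -0.3, 0.5]
finger_gap: 0.0257
{'t': np.float64(38.2), 'q': array([-0.2781,  0.5289,  1.7675,  0.004 ,  0.811 ,  1.2189]), 'ee_pos': array([ 0.5683, -0.0895,  0.0493]), 'tool_rot': array([ 3.1326, -0.0331,  0.0713]), 'force': array([ 0.6204, -0.47  , -0.5578]), 'finger_gap': np.float64(0.0258)}
```

View pics/v19.png

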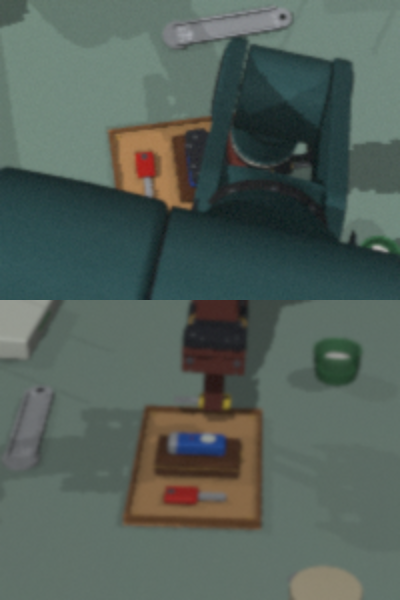

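The yellow key is over the tray's right part, and the red key lies flat left of the case. I'll lower it.

```bash
python3 -m creep '[[20,[-0.001,0.0015,-0.015],0],[20,[-0.001,0.0015,-0.025],0],[20,[-0.001,0.0015,-0.03],0],[20,[-0.001,0.0015,-0.033],0],[20,[-0.001,0.0015,-0.0332],0],[20,[-0.001,0.0015,-0.0332],0],[20,[-0.001,0.0015,-0.0332],0]]'
python3 -m creep '[[20,[0,0,-0.0005],0],[20,[0,0,-0.001],0],[20,[0,0,-0.001],0],[20,[0,0,-0.001],0]]'
```

```text
t: 38.9
ee_pos: [0.5676, -0.088, 0.0164]
tool_rot: [3.132, -0.034, 0.071]
force: [-0.2, -0.5, 0.2]
finger_gap: 0.0257
t: 39.3
ee_pos: [0.5676, -0.088, 0.0155]
tool_rot: [3.132, -0.034, 0.071]
force: [-0.5, 0.3, -0.2]
finger_gap: 0.0256
```

```bash
python3 -m creep '[[20,[0,0,-0.0005],0],[20,[0,0,-0.001],0],[20,[0,0,-0.001],0],[20,[0,0,-0.001],0]]'
```

```text
t: 39.7
ee_pos: [0.5677, -0.0881, 0.0149]
tool_rot: [3.132, -0.034, 0.071]
force: [-1.3, 0.8, 5.7]
finger_gap: 0.0257
```

Contact. I'll release, rise, and step aside for a look.

```bash
python3 -m creep '[[32,[0,0,0],0],[38,[0,0,0],0],[45,[0,0,0],0],[45,[0,0,0],0]]'
python3 -m creep '[[45,[0,0,0.02],0],[45,[0,0,0.06],0],[45,[0,0,0.11],0],[45,[0,0,0.16],0],[45,[0,0,0.16],0]]'
python3 -m creep '[[45,[-0.1,-0.33,0],0],[45,[-0.1,-0.33,0],0],[45,[-0.1,-0.33,0],0],[45,[-0.1,-0.33,0],0],[45,[-0.1,-0.33,0],0],[45,[-0.1,-0.33,0],0],[45,[-0.1,-0.33,0],0],[45,[-0.1,-0.33,0],0],[45,[-0.1,-0.33,0],0],[45,[-0.1,-0.33,0],0]]'
python3 snap.py 20 335,220 310,250; python3 tc.py 20
```

```text
t: 40.1
ee_pos: [0.5676, -0.0881, 0.0147]
tool_rot: [3.132, -0.034, 0.071]
force: [0.1, -0.2, 0.4]
finger_gap: 0.0395
t: 40.6
ee_pos: [0.5724, -0.0893, 0.1818]
tool_rot: [3.128, -0.046, 0.072]
force: [1.1, 0.3, -0.5]
finger_gap: 0.0396
t: 41.6
ee_pos: [0.4722, -0.4178, 0.1809]
tool_rot: [3.13, -0.045, 0.072]
force: [-0.1, 0.2, 0.0]
finger_gap: 0.0398
{'t': np.float64(41.7), 'q': array([-0.8501,  0.427 ,  1.5331,  0.0316,  1.1442,  0.6353]), 'ee_pos': array([ 0.4727, -0.4175,  0.1814]), 'tool_rot': array([ 3.1291, -0.0455,  0.0732]), 'force': array([-0.3327,  0.6566, -0.4073]), 'finger_gap': np.float64(0.0395)}
top tray (array([576., -17.]), array([140.9, 230.1]), 4.4, array([ 0.575 , -0.0167]), array([333. , 228.7]))
top case (array([574.5, -17.2]), array([94.7, 59.4]), 3.7, array([ 0.5744, -0.0176]), array([333.5, 227.9]))
side tray (array([573.8,  -7.7]), array([139.3, 242.4]), 4.6, array([0.572 , 0.0057]), array([308.3, 259.1]))
side case (array([ 5.722e+02, -4.000e-01]), array([92.6, 85.1]), 5.6, array([0.5699, 0.0124]), array([308.8, 256.1]))
```

View pics/v20.png

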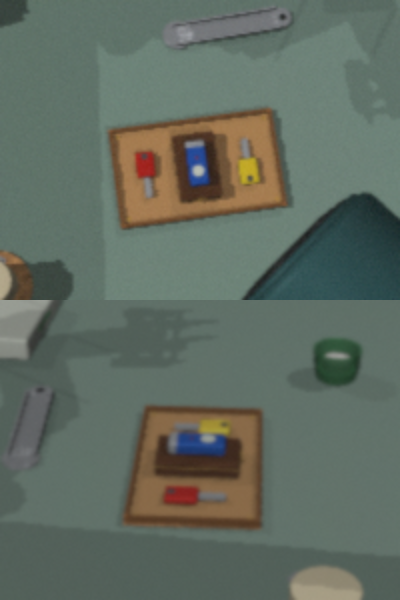

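View pics/top20.png

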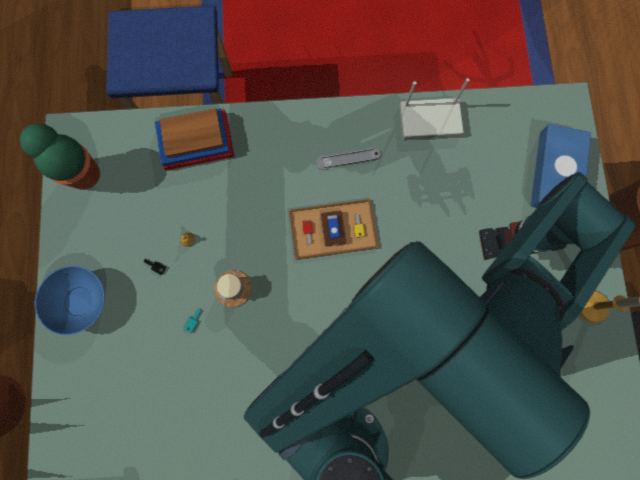

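View pics/side20.png

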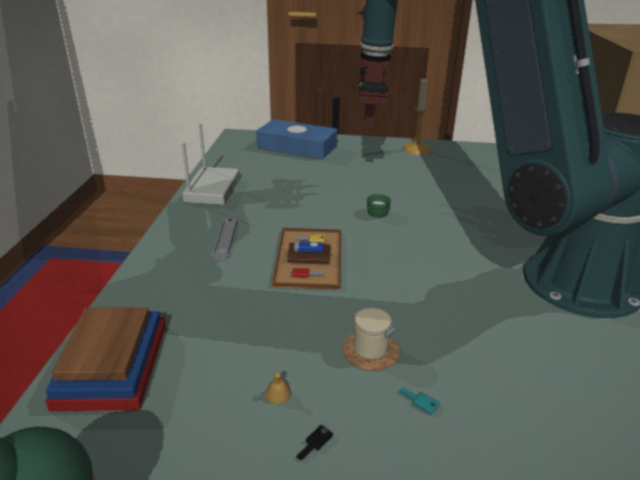

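Everything is placed: the red key at (308,232), case with remote at (333,229) and yellow key at (360,228) from the top, all inside the tray. The jar is on the coaster, and the bell, tealight and shoehorn are at their starting pixels. I'll hand in.

```bash
python3 - <<'E'
from meas import *
t=cv2.imread("pics/top20.png")[:,:,::-1].copy()
for n,r,roi,z in(("red","red",(290,205,322,250),.013),("yel","yellow",(345,205,375,245),.013),("remote","blue",(320,205,348,250),.036)):
    m=mask(t,roi,*RNG[r]);c,_=cen(m);print(n,plane("top",c,z)[0].round(4))
from plant import arm
print(arm.finish_job())
E
```

```text
red [0.5838 0.054  0.013 ]
yel [ 0.5662 -0.0877  0.013 ]
remote [ 0.5721 -0.0166  0.036 ]
the job is handed in; nothing more can be done
None
```

The job is done and handed in at about 42 s of the 131 s allowed. I placed the jar on the coaster, then the case, the remote on top of it, the red key on the left and the yellow key on the right. I set each one down in sub-millimetre steps near contact, and the wrist force read at contact was under 8 N.

Last checks, from the top view:

| Thing | Measured position (m) | Target (m) |
|---|---|---|
| Jar (checked right after release) | (0.430, 0.265) | coaster centre, within about 1 mm |
| Card case | (0.5745, -0.017) | tray centre (0.576, -0.017) |
| Remote, blue part only | (0.572, -0.017) | case centre; its silver end lies further out at +x, so it is centred |
| Red key head | (0.584, 0.054) | (0.585, 0.054) |
| Yellow key head | (0.566, -0.088) | (0.567, -0.088) |

- **Lying flat:** both keys, the case and the remote look flat in both views. The case's yaw read 3.7° and the tray's 4.4°.
- **Left alone:** the bell, tealight and shoehorn stand at their starting pixels, and so do the black and turquoise keys.
- **Disagreements:** the side camera put things a few mm off in x and about 4 mm low (up to 8 mm at the tray) compared with the stated heights. I therefore took x and y from the top camera and heights from contact. A re-measurement of the jar lid height on the coaster (52 mm) was unreliable because the side-view mask was cut off. The tool drifted to a tilt of about 2.6° over the run; it was at most 1.9° at any placing, with no visible effect.

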